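# Slacken the left-hand bridge clamp with the box key

## Robot

A 6-joint arm with a two-finger parallel gripper is mounted at the origin on a cart in front of the work surface, level with it; the furniture and walls round the work are solid. World frame = base frame: x ahead of the robot, y to its left, z up, the work surface at z = 0. Lengths are in m, angles in rad, forces in N, time in s.
With the tool pointing down it reaches from about 0.225 to 0.875 m from the base axis. Payload 3.4 kg.
Tool frame: the origin (TCP) lies on the centre line of the jaws, within the pads' length; the fingertips stand 17 mm ahead of it and the grasp point (between the pads) lies 2 mm behind it (nose_length is the distance from the TCP to the fingertips, in m); z points along the fingers, y is the line along which they close (so a half turn about z gives the same grasp; the last joint's range is limited). The gripper opens to 85 mm and grips with 20 to 120 N. Pads are 22 mm wide; open, the fingers measure 114 mm over their backs; the gripper's body (76 mm by 85 mm) begins 54 mm behind the grasp point. The pads swing forward as they close: fully open they stand 13 mm farther back than shut.
Start: joints at [-1.27, 0.276, 1.505, -0, 1.361, -0.121], TCP at [0.235, -0.525, 0.248] pointing down, gripper open.
Joint ranges: [-2.89, 2.89], [-0.75, 2.08], [0.22, 2.7], [-1.18, 4.32], [0.11, 2.71], [-2.7, 2.7]. Speed limits (rad/s): [2.57, 2.57, 3.14, 3.14, 3.14, 3.14].

## Interface

Orientations are given as a unit quaternion [w, x, y, z].
In Python, from rig import get_state, get_image, sign_off, find_in, place_of, nose_length gives the robot as it stands.
- The arm moves only by the tool apply_moves, never from a script. Its argument "deltas" is one flat list of numbers, 5 for each row, row after row: the finger opening in mm, from 0 to 85.4, then the shift along the tool's x, y, z in mm, then the turn about the tool's z in degrees. A call has 1 to 12 rows; each row is the pose to reach, as a shift and turn from the pose commanded when the call began, along the tool's axes at that moment; what a row does not reach only later rows make up. A row lasts 1/12 s, in which the tool goes at most 41.7 mm and 7.16 degrees, less where a joint would pass 70% of its speed; a pose out of reach is approached as far as the arm can. A call with a gripper value outside its range is refused whole. The fingers move at their own pace and stop on an object; "squeeze" is the grip in N (left out, the last holds). Time passes only in rows, so rows that repeat a pose let the fingers close. It gives the time, the measured TCP pose, the force, the opening and the grip force at its end, in the units of the state.
- get_state(): the state, without advancing time (a new reading comes with each control period).
- get_image(name): name is "side" or "top"; returns a dict with "frame" (384x512x3 uint8, red, green, blue), "K" (3x3 intrinsics, pixels), "position" and "orientation" of the camera in the world. Camera axes: x right, y down, z forward; pixel columns grow to the right and rows downward; lengths in m; the calibration is good to about 2 mm. A picture is of the moment at which its call begins. There is no depth.
- sign_off(): hands the job in; it is judged then, once.
Trained networks look in a picture, given as the dict that the camera call returned (one of the last four; its "shot" number tells which), for a name from the list of things; names that differ only in an ending like _2 or _b are one class to them, and where a whole thing is asked for, a point or a joint stands for the part that bears it (a point fixed in the world has none). Each returns a list of dicts, best first, with "score" (0 to 1); they miss things now and then, are a little off and sometimes report something else, mostly with a low value. They report only what shows in the picture. A call takes as long as a camera call.
- find_in(query, picture): "point" ([column, row] in pixels, amid what is visible of it).
- place_of(query, picture): "point" ([column, row] in pixels: a listed point, or the origin of a listed thing).
The state is a dict: "clock": time; "qpos": joint angles; "qd": joint speeds; "effort": joint torques, N m; "position": TCP position; "ee_rot": TCP orientation; "contact_force": force on the tool from outside, world axes, zero at the start; "moment": the same for the moment, N m; "width": finger opening in m; "gripper_force": force on a finger pad.
Only numpy, scipy, OpenCV 4.12 (cv2) and the standard library are available. Lean on these libraries where they do the work, as an engineer would, in place of code of your own. Each camera call takes 0.05 s, during which the arm holds its last target. There are 200 camera calls.

## Task

The plaster moulding is held under the bridge clamp, whose screw has a left-hand thread: it loosens clockwise seen from above. Using the box key, fitted fully down over the screw's square head, gently turn the screw until the engraved line on its collar meets the release line on the clamp, never tightening it and never forcing the key. Then take the key off and stand it upright on the board beside the clamp, leaving the moulding and the other things where they are.

Things in the scene. Friction and masses are not known exactly. Their poses are not given: they have to be found in the camera images.
- box_key: Loose plain steel box key, 0.3 kg, 82 mm tall, standing upright. Socket: a 40x40 mm block, 36 mm tall, with a 22.5 mm square hole 23 mm deep in its underside, parallel to its sides. Above a 20 mm round neck a flat upright paddle handle, 14 mm thick along the key's x, 58 mm long along its y, from 46 to 82 mm up. Origin: centre of the underside (the hole's mouth); z up.
- bridge_clamp: Grey clamp fixed to the board: base 112 (x) x 130 (y) x 12 mm, two legs, a crossbar along x with its top 62 mm up. Origin: centre of the underside. On the crossbar lies the screw's nut, a round steel flange of 96 mm diameter, top 72 mm up, engraved near its edge with a curved clockwise arrow and, on the -x side, the short radial release line.
- screw_turn (a joint): Angle of the upright left-hand screw in rad, growing clockwise seen from above (loosening); starts at 0 to 0.3. At 0 the sides of the square head are parallel to the clamp's x and y. At 1.10 the engraved line on the collar (radial, 22 to 34 mm from the axis) meets the release line; a hard end stop follows at 1.16. Turning drags with about 0.12 N m.
- moulding_piece: White plaster moulding, 34x120x29 mm, loose, lying between low rails on the clamp's base under the screw's foot; origin: centre of its underside.
- sanding_block: Cork sanding block, 36x62x26 mm, loose bystander; origin: centre of its underside.
- pigment_tin: Round tin, 62 mm across and 49 mm tall, loose bystander; origin: centre of its underside.
- bridge_middle (a point): Middle of the crossbar's top face. The nut floats: the flange, with the screw, stands up to 6 mm off this point in the clamp's x and up to 6 mm in its y, differently each time; this is not measured, it must be seen or found by feel. It does not shift under moderate force.
- collar_level (a point): Point fixed to the clamp, 18 mm above bridge_middle: the level of the upper face of the screw's collar when screw_turn is 0 (it rises 2 mm per rad). On the collar (68 mm across) stands the square head, 20 mm wide, 20 mm tall, top edges bevelled 1 mm. The fitted key's mouth rests on the collar; it fits in any quarter turn, with about 0.13 rad of play either way.

How it is judged:
On the way, in this order (a step that is already met when the one before it is completed fails the run):
1. the key sits fully down over the square head (z of box_key in the frame of bridge_clamp below 0.085 m and horizontal distance between box_key and bridge_clamp below 0.012 m and angle between box_key's own z axis and vertical below 0.12 rad), for 0.2 s.
2. the screw has been turned clockwise to the release line with the key still fitted (value of joint screw_turn above 1 rad and z of box_key in the frame of bridge_clamp below 0.094 m and horizontal distance between box_key and bridge_clamp below 0.012 m), for 0.1 s.
At the end, for the whole second after the job is handed in: screw_turn between 1.0 and 1.2 (collar line within 0.1 rad of the release line); the key stands upright on the board (tilt under 0.1 rad), over 70 mm from the clamp's centre, clear of the clamp and at rest; the moulding within 10 mm of where it was (value of joint screw_turn between 1 and 1.2 rad and height (world z) of box_key between -0.006 and 0.006 m and angle between box_key's own z axis and vertical below 0.1 rad and horizontal distance between box_key and bridge_clamp above 0.07 m and contact force between box_key and bridge_clamp below 0.1 N and linear speed of box_key below 0.02 m/s and distance of moulding_piece from where it was at the start of the episode below 0.01 m); the robot touches nothing.
It fails at once if the screw is tightened (turned counter-clockwise to below -0.12 rad) (value of joint screw_turn below -0.12 rad).
It fails at once if the key is forced: more than 50 N between the key and the clamp with its screw (contact force between box_key and bridge_clamp above 50 N).
It fails at once if the moulding is shifted more than 15 mm (distance of moulding_piece from where it was at the start of the episode above 0.015 m).
It fails at once if the sanding block is shifted more than 30 mm (distance of sanding_block from where it was at the start of the episode above 0.03 m).
It fails at once if the tin is shifted more than 30 mm (distance of pigment_tin from where it was at the start of the episode above 0.03 m).
It also fails if it takes over 70 s, if anything falls off the work surface, if the arm or the gripper's body presses on something with over 40 N, if the wrist force passes 120 N, or if a joint passes its speed limit or range.

## Working session

There is one attempt and no reset: what is moved stays moved. The work goes in short steps, Python scripts to look and compute and a tool call to move; the robot and the scene stay as the last step left them, time stands still between calls to the robot, and variables do not carry over. Pictures are saved under pics/ and viewed, at most 11 in all, crops included, and the job is handed in when it is done.

Besides the shell and the picture viewer there is one more tool, called after ">>>" as name(argument=value, ...), one argument or row to a line, values as JSON. apply_moves: Moves the arm, as the interface text tells. Its arguments: {"type":"object","properties":{"deltas":{"type":"array"},"squeeze":{"type":"number"}},"required":["deltas"]}

```bash
mkdir -p pics; cat > h.py <<'E'
import numpy as np, cv2
from rig import *
from scipy.spatial.transform import Rotation as R
def rot(q): return R.from_quat([q[1],q[2],q[3],q[0]])
def proj(P,c):
    p=rot(c['orientation']).inv().apply(np.atleast_2d(P)-np.array(c['position'])); q=p@np.array(c['K']).T
    return q[:,:2]/q[:,2:]
def at_z(px,c,z):
    d=rot(c['orientation']).apply(np.linalg.inv(c['K'])@np.array([px[0],px[1],1.])); p=np.array(c['position'])
    return p+d*(z-p[2])/d[2]
def save(n,f): cv2.imwrite('pics/'+n+'.png',cv2.cvtColor(f,cv2.COLOR_RGB2BGR))
E
python3 - <<'E'
from h import *
np.set_printoptions(precision=4,suppress=True)
t=get_image('top'); s=get_image('side')
save('a',np.vstack([t['frame'],s['frame']])[:, :] if 0 else cv2.resize(np.hstack([t['frame'],s['frame']]),(800,300)))
save('top0',t['frame']);save('side0',s['frame'])
for c,n in((t,'top'),(s,'side')):
    print(n,c['position'],c['orientation'],c['K'][0][0])
    for q in ['box_key','bridge_clamp','moulding_piece','sanding_block','pigment_tin','bridge_middle','collar_level']:
        r=place_of(q,c)[:2]
        print(q,[(np.round(x['point'],1),round(x['score'],2),at_z(x['point'],c,{'bridge_middle':.062,'collar_level':.08}.get(q,0))[:2]) for x in r])
st=get_state();print(st)
E
```

```text
top [0.4413 0.1817 0.943 ] [ 0.0486 -0.6965  0.7155 -0.0232] 388.60704920851686
box_key [(array([224. , 212.9]), 0.8, array([0.495, 0.297]))]
bridge_clamp [(array([320.4, 190.6]), 0.73, array([0.5428, 0.0612]))]
moulding_piece []
sanding_block [(array([285.5, 241.9]), 0.58, array([0.4212, 0.1497]))]
pigment_tin [(array([226.6, 151.7]), 0.85, array([0.6463, 0.288 ]))]
bridge_middle [(array([326.2, 185.5]), 0.85, array([0.5473, 0.0555]))]
collar_level [(array([326.1, 189.6]), 0.63, array([0.536 , 0.0587]))]
side [0.5574 0.9273 0.5467] [-0.0096  0.0234  0.8769 -0.4801] 443.01197881242155
box_key [(array([269.8, 256.4]), 0.59, array([0.4962, 0.2954]))]
bridge_clamp [(array([244.1, 191.9]), 0.74, array([0.5365, 0.0678]))]
moulding_piece [(array([242.5, 185.9]), 0.68, array([0.5393, 0.0413]))]
sanding_block [(array([298.9, 209.2]), 0.58, array([0.4205, 0.1445])), (array([186.4, 254.9]), 0.49, array([0.6525, 0.2822]))]
pigment_tin [(array([190.2, 254.6]), 0.94, array([0.6454, 0.2817])), (array([300.6, 207.5]), 0.32, array([0.4159, 0.1383]))]
bridge_middle [(array([243.7, 167.9]), 0.56, array([0.5363, 0.0656]))]
collar_level [(array([241.5, 160.4]), 0.95, array([0.5408, 0.0636]))]
{'clock': 0.8, 'qpos': array([-1.27  ,  0.2759,  1.5048,  0.    ,  1.3607, -0.121 ]), 'qd': array([-0.0005,  0.0009,  0.0008,  0.0009,  0.002 ,  0.0007]), 'effort': array([  0.0008, -41.6584, -24.6085,  -0.0003,   0.    ,  -0.    ]), 'position': array([ 0.2354, -0.5247,  0.2484]), 'ee_rot': array([0.0001, 0.9778, 0.2093, 0.    ]), 'contact_force': array([-0.5157,  0.5542, -0.3561]), 'moment': array([-0.0091,  0.0179, -0.0201]), 'gripper_force': 0.0, 'width': 0.08549779092157418}
```

View pics/top0.png

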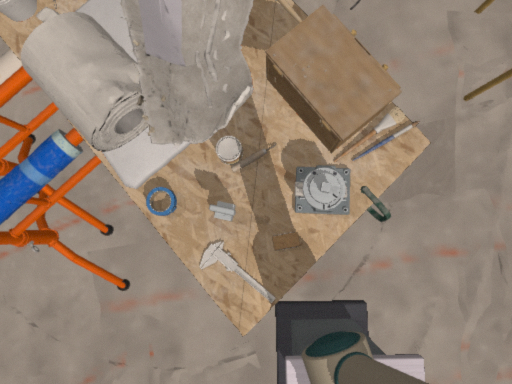

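View pics/side0.png

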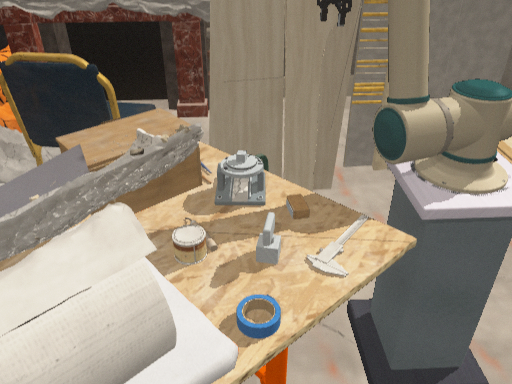

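Top view: key at about (222,211), clamp at about (322,190) with the wooden box above it, tin at (228,150), cork at (286,242). I'll enlarge the clamp and the key.

```bash
python3 - <<'E'
from h import *
t=get_image('top'); s=get_image('side')
f=lambda im,x,y,w,k: cv2.resize(im[y-w:y+w,x-w:x+w],(400,300) if 0 else (k,k),interpolation=cv2.INTER_CUBIC)
save('z1',np.hstack([f(t['frame'],322,189,33,400),f(s['frame'],241,177,33,400)]))
save('z2',np.hstack([f(t['frame'],222,211,20,400),f(s['frame'],268,240,33,400)]))
E
```

```text
(no output)
```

View pics/z1.png

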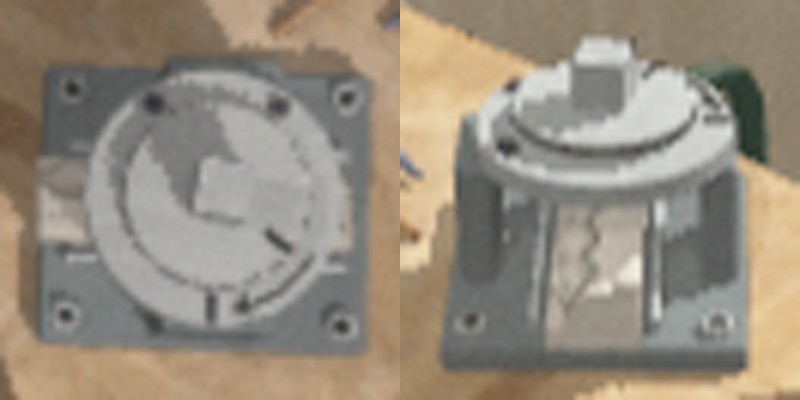

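View pics/z2.png

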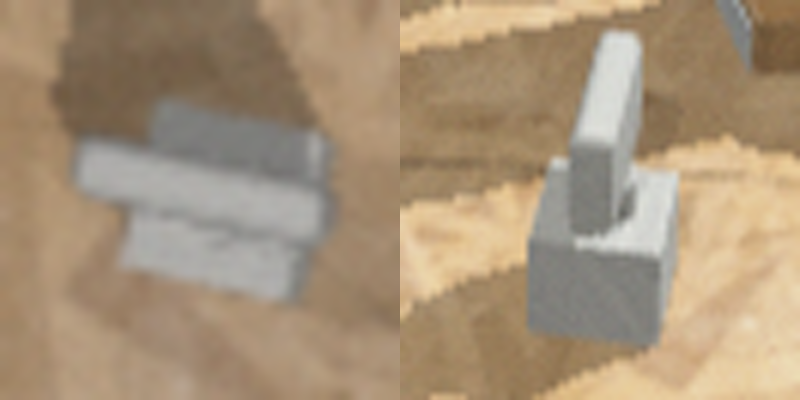

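```bash
cat > fit.py <<'E'
from h import *
from scipy.optimize import least_squares as LS
np.set_printoptions(precision=4,suppress=True)
t=get_image('top'); s=get_image('side')
def T(p,x,y,yaw): return R.from_euler('z',yaw).apply(np.atleast_2d(p))+[x,y,0]
a=np.linspace(0,2*np.pi,180)
def circ(r,z,o): return np.c_[r*np.cos(a)+o[0],r*np.sin(a)+o[1],0*a+z]
def bb(p): return np.array([p[:,0].min(),p[:,0].max(),p[:,1].min(),p[:,1].max()])
tc=lambda p:(np.array(p,float)/6.06+[289,156]); sc=lambda p:(np.array(p,float)/6.06+[208,144])
def res(v):
    x,y,w,ox,oy,th=v; r=[]
    c=np.array([[1,1],[1,-1],[-1,-1],[-1,1]])*[.056,.065]
    c=np.c_[c,[.012]*4]
    r.append((proj(T(c,x,y,w),t)-tc([[45,65],[372,78],[362,352],[38,345]])).ravel())
    # side: camera looks toward -y; nearest edge is +y
    r.append((proj(T(c[[0,3]],x,y,w),s)-sc([[45,350],[348,352]])).ravel())
    b=bb(proj(T(circ(.048,.072,(ox,oy)),x,y,w),t)); q=tc([[85,70],[348,328]])
    r.append(b-[q[0,0],q[1,0],q[0,1],q[1,1]])
    b=bb(proj(T(circ(.048,.071,(ox,oy)),x,y,w),s)); q=sc([[75,0],[338,193]])
    r.append((b-[q[0,0],q[1,0],0,q[1,1]])[[0,1,3]])
    b=bb(proj(T(circ(.034,.080,(ox,oy)),x,y,w),t)); q=tc([[125,0],[320,292]])
    r.append((b-[q[0,0],q[1,0],0,q[1,1]])[[0,3]])
    b=bb(proj(T(circ(.034,.080,(ox,oy)),x,y,w),s)); q=sc([[110,0],[297,142]])
    r.append((b-[q[0,0],q[1,0],0,q[1,1]])[[0,1,3]])
    # lines: collar line centre r=.028 at angle pi+1.1-th (ccw), z .08 ; release line r~.044
    al=np.pi+1.1-th
    r.append((proj(T([.028*np.cos(al)+ox,.028*np.sin(al)+oy,.08],x,y,w),t)-tc([[279,240]])).ravel())
    r.append((proj(T([-.042+ox,oy,.072],x,y,w),t)-tc([[210,308]])).ravel())
    return np.concatenate(r)
k=LS(res,[.54,.06,0,0,0,.1],loss='soft_l1'); v=k.x
print('clamp',v,'screw',T([v[3],v[4],0],*v[:3])); print(res(v).round(1))
t2=lambda p:(np.array(p,float)/10+[202,191]); s2=lambda p:(np.array(p,float)/6.06+[235,207])
def resk(v):
    P=lambda c,z:T(np.c_[c,[z]*len(c)],*v); q=np.array([[1,1],[1,-1],[-1,-1],[-1,1]])
    r=[(proj(P(q*[.007,.029],.082),t)-t2([[80,140],[328,188],[322,243],[77,190]])).ravel(),
     (proj(P(q*.02,.036),t)-t2([[155,100],[328,135],[300,300],[123,267]])).ravel(),
     (proj(P(q[[0,3]]*.02,.0),s)-s2([[130,330],[255,345]])).ravel(),
     (proj(P(q*.02,.036),s)-s2([[130,245],[150,160],[278,172],[262,262]])).ravel(),
     (proj(P(q[[0,3]]*[.007,.029],.082),s)-s2([[172,135],[212,140]])).ravel()]
    return np.concatenate(r)
k=LS(resk,[.495,.297,0],loss='soft_l1'); print('key',k.x); print(resk(k.x).round(1))
E
python3 fit.py; python3 -c "
from h import *
st=get_state();print(rot(st['ee_rot']).as_matrix().round(3))"
```

```text
clamp [ 0.5415  0.058  -0.0688 -0.0022  0.0032  0.139 ] screw [[0.5396 0.0613 0.    ]]
[-0.4 -0.3 -0.2 -0.4  0.5  0.9 -0.9 -0.2 -0.6 -1.   0.8 -1.  -0.1 -0.5
 -0.2 -0.3  0.1 -0.1 -1.5 -0.1 -0.9  0.5  0.4 -0.   0.   0.   0.2  0.3]
key [ 0.4979  0.2921 -0.2279]
[-0.3 -1.1  0.2 -0.7 -0.5 -0.1 -1.4  0.   0.2 -0.2 -0.5 -0.4 -1.3 -0.1
 -0.2 -0.3 -0.  -0.4  0.9 -0.4 -0.  -1.5  0.3 -0.9  0.3 -0.7  0.2 -1.9
 -0.4  0.   1.   0. ]
[[ 0.912  0.409  0.   ]
 [ 0.409 -0.912 -0.   ]
 [-0.     0.    -1.   ]]
```

>>> apply_moves(
  deltas=[60, 574, -638, 0, -52.7, 60, 574, -638, 0, -52.7, 60, 574, -638, 0, -52.7, 60, 574, -638, 0, -52.7, 60, 574, -638, 0, -52.7, 60, 574, -638, 0, -52.7, 60, 574, -638, 0, -52.7, 60, 574, -638, 0, -52.7, 60, 574, -638, 0, -52.7, 60, 574, -638, 0, -52.7, 60, 574, -638, 0, -52.7, 60, 574, -638, 0, -52.7],
)

```text
clock: 2.0
position: [0.3885, -0.0466, 0.2487]
ee_rot: [0.001, 0.783, 0.621, 0.0]
contact_force: [1.2, -0.4, 0.0]
width: 0.0601
gripper_force: 0.0
```

```bash
cat > go.py <<'E'
import sys
from h import *
# usage: x y z(m) toolx-angle(deg): delta in tool mm, turn deg
x,y,z,f=map(float,sys.argv[1:5]); s=get_state(); M=rot(s['ee_rot']).as_matrix()
d=M.T@(np.array([x,y,z])-s['position'])*1000; ph=np.degrees(np.arctan2(M[1,0],M[0,0]))
print('d',d.round(1),'turn',round((ph-f+180)%360-180,2),'| pos',np.round(s['position'],4),'phi',round(ph,2),'tilt',np.round(M[2],3),'q6',round(s['qpos'][5],3),'F',np.round(s['contact_force'],1),'w',round(s['width'],4),'gf',round(s['gripper_force'],1),'t',s['clock'])
E
python3 go.py .4979 .2921 .16 76.94
```

```text
d [354.8  29.4  88.7] turn -0.09 | pos [ 0.3885 -0.0466  0.2487] phi 76.85 tilt [-0.     0.002 -1.   ] q6 -0.068 F [ 1.2 -0.4  0. ] w 0.0601 gf 0.0 t 2.0
```

>>> apply_moves(
  deltas=[60, 355, 29, 89, 0, 60, 355, 29, 89, 0, 60, 355, 29, 89, 0, 60, 355, 29, 89, 0, 60, 355, 29, 89, 0, 60, 355, 29, 89, 0, 60, 355, 29, 89, 0, 60, 355, 29, 89, 0, 60, 355, 29, 89, 0, 60, 355, 29, 89, 0, 60, 355, 29, 89, 0],
)

```text
clock: 2.92
position: [0.497, 0.2918, 0.1582]
ee_rot: [-0.0, 0.782, 0.623, -0.001]
contact_force: [-0.9, -0.5, -0.1]
width: 0.06
gripper_force: 0.0
```

```bash
python3 go.py .4979 .2921 .062 76.94; python3 - <<'E'
from h import *
t=get_image('top'); s=get_image('side')
f=lambda im,x,y,w,k: cv2.resize(im[y-w:y+w,x-w:x+w],(k,k),interpolation=cv2.INTER_CUBIC)
save('b',np.hstack([f(t['frame'],222,208,40,400),f(s['frame'],268,220,60,400)]))
E
```

```text
d [ 0.6  0.9 96.2] turn 0.09 | pos [0.497  0.2918 0.1582] phi 77.03 tilt [-0.001 -0.001 -1.   ] q6 0.637 F [-0.9 -0.5 -0.1] w 0.06 gf 0.0 t 2.9167
```

View pics/b.png

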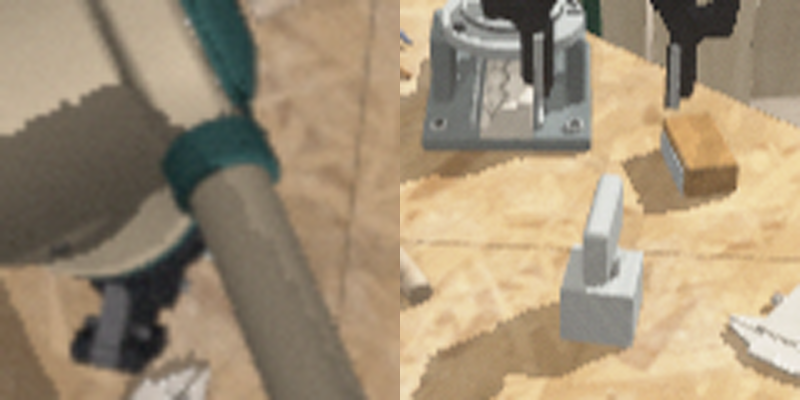

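The open fingers in the side view (540,80 and 672,95) straddle the paddle (605,180) symmetrically, so I descend and grip.

>>> apply_moves(
  deltas=[60, 1, 1, 30, 0, 60, 1, 1, 60, 0, 60, 1, 1, 85, 0, 60, 1, 1, 96, 0, 60, 1, 1, 96, 0, 30, 1, 1, 96, 0, 8, 1, 1, 96, 0, 8, 1, 1, 96, 0, 8, 1, 1, 96, 0, 8, 1, 1, 96, 0, 8, 1, 1, 96, 0, 8, 1, 1, 96, 0],
  squeeze=50,
)

```text
clock: 4.02
position: [0.4995, 0.2918, 0.0655]
ee_rot: [0.0, 0.783, 0.622, 0.002]
contact_force: [-1.6, -0.8, 6.5]
width: 0.0134
gripper_force: 96.1
```

```bash
python3 go.py .4979 .2921 .162 76.94
```

```text
d [  0.1  -1.3 -96.5] turn -0.06 | pos [0.4995 0.2918 0.0655] phi 76.88 tilt [ 0.002  0.003 -1.   ] q6 0.638 F [-1.6 -0.8  6.5] w 0.0134 gf 96.1 t 4.0167
```

>>> apply_moves(
  deltas=[8, 0, 0, -15, 0, 8, 0, 0, -45, 0, 8, 0, 0, -80, 0, 8, 0, 0, -115, 0, 8, 0, 0, -130, 0, 8, 0, 0, -130, 0, 8, 0, 0, -130, 0],
)

```text
clock: 4.6
position: [0.4984, 0.2913, 0.1939]
ee_rot: [0.0, 0.783, 0.622, 0.001]
contact_force: [-1.0, 0.1, -3.2]
width: 0.013
gripper_force: 88.4
```

```bash
python3 go.py .5396 .0613 .192 78.1; python3 - <<'E'
from h import *
s=get_image('side')
save('c',cv2.resize(s['frame'][100:260,170:340],(680,600),interpolation=cv2.INTER_CUBIC))
E
```

```text
d [-214.7   92.3    1.9] turn -1.22 | pos [0.4984 0.2913 0.1939] phi 76.88 tilt [ 0.001  0.001 -1.   ] q6 0.638 F [-1.   0.1 -3.2] w 0.013 gf 88.4 t 4.6
```

View pics/c.png

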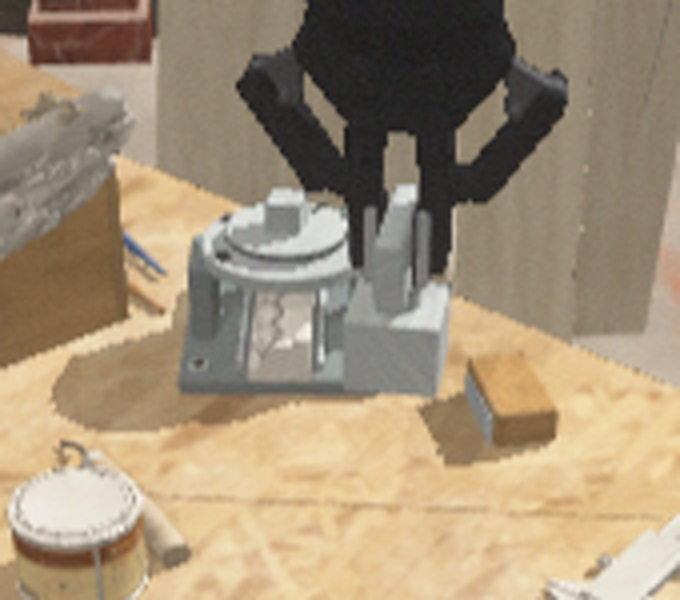

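>>> apply_moves(
  deltas=[8, -30, 13, 0, -1, 8, -65, 28, 0, -1, 8, -100, 43, 0, -1, 8, -135, 58, 0, -1, 8, -170, 73, 0, -1, 8, -200, 86, 0, -1, 8, -215, 92, 0, -1, 8, -215, 92, 0, -1, 8, -215, 92, 0, -1],
)

```text
clock: 5.4
position: [0.5379, 0.0602, 0.191]
ee_rot: [-0.002, 0.779, 0.627, -0.002]
contact_force: [0.1, 0.8, -2.2]
width: 0.0133
gripper_force: 66.4
```

```bash
python3 go.py .5396 .0613 .172 78.1; python3 - <<'E'
from h import *
s=get_image('side')
save('d',cv2.resize(s['frame'][120:200,195:295],(750,600),interpolation=cv2.INTER_CUBIC))
E
```

```text
d [ 1.4  1.5 19. ] turn -0.37 | pos [0.5379 0.0602 0.191 ] phi 77.73 tilt [-0.    -0.005 -1.   ] q6 0.197 F [ 0.1  0.8 -2.2] w 0.0133 gf 66.4 t 5.4
```

View pics/d.png

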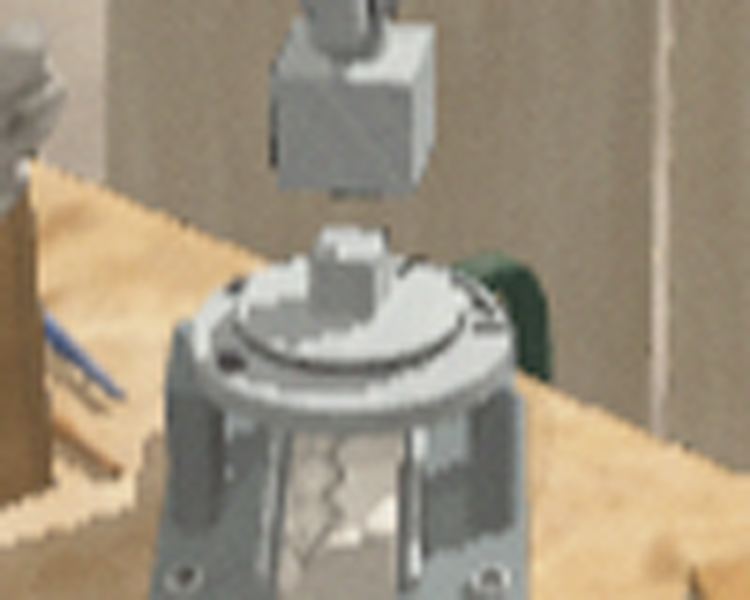

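```bash
python3 - <<'E'
from h import *
from scipy.optimize import least_squares as LS
np.set_printoptions(precision=4,suppress=True)
s=get_image('side'); q=np.array([[1,1],[1,-1],[-1,-1],[-1,1]])
px=lambda p:np.array(p)/7.5+[195,120]
def P(v,c,z): return proj(R.from_euler('z',v[2]).apply(np.c_[c,[z]*len(c)])+[v[0],v[1],0],s)
def rk(v): z=v[3]; return np.r_[(P(v,q*.02,z+.036)-px([[277,82],[293,20],[436,26],[415,87]])).ravel(),(P(v,q[[0,3]]*.02,z)-px([[277,190],[411,194]])).ravel()]
def rh(v): return np.r_[(P(v,q*.01,.1003)-px([[313,263],[320,228],[385,230],[387,263]])).ravel(),(P(v,q[[0,3]]*.01,.0803)-px([[310,318],[378,326]])).ravel()]
for r,v0 in((rk,[.54,.06,-.2,.126]),(rh,[.54,.06,-.2])):
    k=LS(r,v0); print(k.x,r(k.x).round(2), np.sqrt(np.diag(np.linalg.inv(k.jac.T@k.jac)))*.4)
E
```

```text
[ 0.5372  0.037  -0.1732  0.1121] [-0.29 -0.58  0.49  0.17 -0.69  0.18 -0.19 -0.38  0.22  0.13  0.48  0.51] [0.0004 0.011  0.0173 0.0051]
[ 0.5403  0.0662 -0.127 ] [-0.18 -0.33 -0.14  0.11  0.24  0.12 -0.84 -0.04  0.45  0.47  0.49 -0.31] [0.0004 0.0008 0.0339]
```

>>> apply_moves(
  deltas=[8, 2.2, 2, 5, -1, 8, 2.2, 2, 12, -1, 8, 2.2, 2, 20, -1, 8, 2.2, 2, 20, -1, 8, 2.2, 2, 20, -1],
)

```text
clock: 5.92
position: [0.5408, 0.0632, 0.1722]
ee_rot: [-0.001, 0.772, 0.636, -0.001]
contact_force: [-0.6, 0.5, -2.9]
width: 0.013
gripper_force: 66.3
```

```bash
python3 go.py .5403 .0620 .146 78.7
```

```text
d [-1.3 -0.2 26.2] turn 0.22 | pos [0.5408 0.0632 0.1722] phi 78.92 tilt [-0.001 -0.002 -1.   ] q6 0.182 F [-0.6  0.5 -2.9] w 0.013 gf 66.3 t 5.9167
```

>>> apply_moves(
  deltas=[8, -0.7, 0, 4, 0, 8, -0.7, 0, 7, 0, 8, -0.7, 0, 10, 0, 8, -0.7, 0, 12, 0, 8, -0.7, 0, 12, 0],
)

```text
clock: 6.33
position: [0.5411, 0.0619, 0.1608]
ee_rot: [-0.0, 0.772, 0.635, -0.0]
contact_force: [-0.9, -0.5, -3.6]
width: 0.0132
gripper_force: 66.4
```

```bash
python3 go.py .5403 .0620 .146 78.7
```

```text
d [-0.1 -0.8 14.8] turn 0.16 | pos [0.5411 0.0619 0.1608] phi 78.86 tilt [-0.    -0.001 -1.   ] q6 0.181 F [-0.9 -0.5 -3.6] w 0.0132 gf 66.4 t 6.3333
```

>>> apply_moves(
  deltas=[8, 0, 0, 3, 0, 8, 0, 0, 6, 0, 8, 0, 0, 6, 0],
)

```text
clock: 6.58
position: [0.5412, 0.0619, 0.1547]
ee_rot: [-0.0, 0.772, 0.635, -0.0]
contact_force: [0.3, -0.2, -3.7]
width: 0.0136
gripper_force: 66.3
```

>>> apply_moves(
  deltas=[8, 0, 0, 3, 0, 8, 0, 0, 5, 0, 8, 0, 0, 5, 0],
)

```text
clock: 6.83
position: [0.5414, 0.0619, 0.1498]
ee_rot: [0.0, 0.772, 0.635, -0.0]
contact_force: [-0.5, -1.2, -3.0]
width: 0.0139
gripper_force: 66.2
```

```bash
python3 go.py .5403 .0620 .146 78.7
```

```text
d [-0.1 -1.1  3.8] turn 0.17 | pos [0.5414 0.0619 0.1498] phi 78.87 tilt [-0. -0. -1.] q6 0.181 F [-0.5 -1.2 -3. ] w 0.0139 gf 66.2 t 6.8333
```

>>> apply_moves(
  deltas=[8, 0, 0, 2, 0, 8, 0, 0, 4, 0, 8, 0, 0, 5, 0, 8, 0, 0, 5, 0],
)

```text
clock: 7.17
position: [0.5416, 0.0619, 0.146]
ee_rot: [0.0, 0.772, 0.635, 0.0]
contact_force: [-2.3, -1.9, 2.9]
width: 0.0134
gripper_force: 67.4
```

```bash
python3 go.py .5403 .0620 .146 78.7
```

```text
d [-0.1 -1.3 -0. ] turn 0.18 | pos [0.5416 0.0619 0.146 ] phi 78.88 tilt [-0.     0.001 -1.   ] q6 0.181 F [-2.3 -1.9  2.9] w 0.0134 gf 67.4 t 7.1667
```

>>> apply_moves(
  deltas=[8, 0, 0, 0, 0, 8, 0, 0, 0, 0, 8, 0, 0, 0, 0, 8, 0, 0, 0, 2, 8, 0, 0, 0, 4, 8, 0, 0, 0, 4],
)

```text
clock: 7.67
position: [0.5418, 0.062, 0.1459]
ee_rot: [0.001, 0.794, 0.608, 0.0]
contact_force: [-0.9, -1.4, 5.1]
width: 0.0134
gripper_force: 67.8
```

```bash
echo "print(np.round(s['moment'],3))" >> go.py; python3 go.py .5403 .0620 .146 78.7
```

```text
d [-0.4 -1.5 -0.1] turn -3.87 | pos [0.5418 0.062  0.1459] phi 74.83 tilt [-0.     0.001 -1.   ] q6 0.251 F [-0.9 -1.4  5.1] w 0.0134 gf 67.8 t 7.6667
[-0.39   0.332  0.1  ]
```

>>> apply_moves(
  deltas=[8, 0, 0, 0, 2, 8, 0, 0, 0, 4, 8, 0, 0, 0, 4],
)

```text
clock: 7.92
position: [0.5418, 0.0619, 0.1461]
ee_rot: [0.001, 0.815, 0.579, 0.0]
contact_force: [-1.9, -2.1, 5.6]
width: 0.0133
gripper_force: 68.0
```

```bash
python3 go.py .5403 .0620 .146 78.7
```

```text
d [-0.4 -1.4  0.1] turn -7.87 | pos [0.5418 0.0619 0.1461] phi 70.83 tilt [-0.     0.001 -1.   ] q6 0.321 F [-1.9 -2.1  5.6] w 0.0133 gf 68.0 t 7.9167
[-0.375  0.524  0.068]
```

>>> apply_moves(
  deltas=[8, 0, 0, 0, 2, 8, 0, 0, 0, 4, 8, 0, 0, 0, 4],
)

```text
clock: 8.17
position: [0.5417, 0.0618, 0.1462]
ee_rot: [0.001, 0.835, 0.551, 0.0]
contact_force: [-2.1, -2.1, 7.3]
width: 0.0137
gripper_force: 68.1
```

```bash
python3 go.py .5403 .0620 .146 78.7
```

```text
d [-0.4 -1.4  0.2] turn -11.86 | pos [0.5417 0.0618 0.1462] phi 66.84 tilt [-0.     0.001 -1.   ] q6 0.391 F [-2.1 -2.1  7.3] w 0.0137 gf 68.1 t 8.1667
[-0.473  0.564  0.058]
```

>>> apply_moves(
  deltas=[8, 0, 0, -0.2, 3, 8, 0, 0, -0.4, 6, 8, 0, 0, -0.6, 9, 8, 0, 0, -0.8, 12, 8, 0, 0, -0.9, 15, 8, 0, 0, -1.0, 18, 8, 0, 0, -1.1, 21, 8, 0, 0, -1.2, 24, 8, 0, 0, -1.3, 27, 8, 0, 0, -1.4, 30, 8, 0, 0, -1.5, 33, 8, 0, 0, -1.5, 33],
)

```text
clock: 9.17
position: [0.5409, 0.0616, 0.1474]
ee_rot: [0.0, 0.957, 0.291, -0.001]
contact_force: [-4.2, -3.1, 6.5]
width: 0.0133
gripper_force: 67.7
```

```bash
python3 go.py .5403 .0620 .146 78.7; python3 - <<'E'
from h import *
t=get_image('top');s=get_image('side')
f=lambda im,x,y,w: cv2.resize(im[y-w:y+w,x-w:x+w],(400,400),interpolation=cv2.INTER_CUBIC)
save('e',np.hstack([f(t['frame'],322,189,33),f(s['frame'],241,170,33)]))
E
```

```text
d [-0.3 -0.6  1.4] turn -44.9 | pos [0.5409 0.0616 0.1474] phi 33.8 tilt [-0.001  0.    -1.   ] q6 0.968 F [-4.2 -3.1  6.5] w 0.0133 gf 67.7 t 9.1667
[-0.617  0.7    0.018]
```

View pics/e.png

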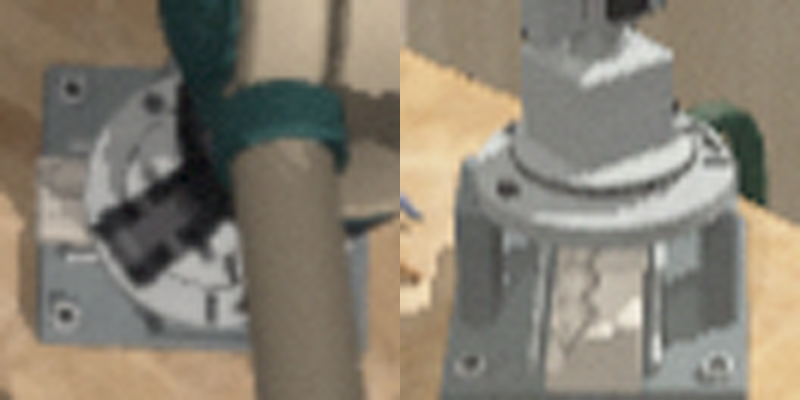

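```bash
cat > th.py <<'E'
from h import *
t=get_image('top')
for p in eval(__import__('sys').argv[1]):
    w=at_z(np.array(p)/6.06+[289,156],t,.0815)[:2]-[.5396,.0613]
    print('r',np.hypot(*w).round(4),'theta',(( np.pi+1.1+(-.0688)-np.arctan2(w[1],w[0]))%(2*np.pi)).round(3))
E
python3 th.py "[(231,268),(225,250),(237,285),(279,240)]"
```

```text
r 0.0277 theta 0.9
r 0.0209 theta 0.949
r 0.0342 theta 0.869
r 0.0278 theta 0.149
```

The collar line (231,268) is about 0.2 rad short of the release line (210,308), so I turn a further 10.5°.

>>> apply_moves(
  deltas=[8, 0, 0, -0.2, 3, 8, 0, 0, -0.3, 6, 8, 0, 0, -0.4, 9, 8, 0, 0, -0.5, 10.5, 8, 0, 0, -0.5, 10.5, 8, 0, 0, -0.5, 10.5],
)

```text
clock: 9.82
position: [0.5407, 0.0617, 0.1477]
ee_rot: [0.0, 0.979, 0.203, -0.001]
contact_force: [-3.9, -1.8, 6.4]
width: 0.0134
gripper_force: 67.6
```

```bash
python3 go.py .5403 .0620 .146 78.7; python3 - <<'E'
from h import *
t=get_image('top');s=get_image('side')
f=lambda im,x,y,w: cv2.resize(im[y-w:y+w,x-w:x+w],(400,400),interpolation=cv2.INTER_CUBIC)
save('f',np.hstack([f(t['frame'],322,189,33),f(s['frame'],241,170,33)]))
E
```

```text
d [-0.2 -0.5  1.7] turn -55.3 | pos [0.5407 0.0617 0.1477] phi 23.4 tilt [-0.002  0.    -1.   ] q6 1.149 F [-3.9 -1.8  6.4] w 0.0134 gf 67.6 t 9.8167
[-0.588  0.712  0.098]
```

View pics/f.png

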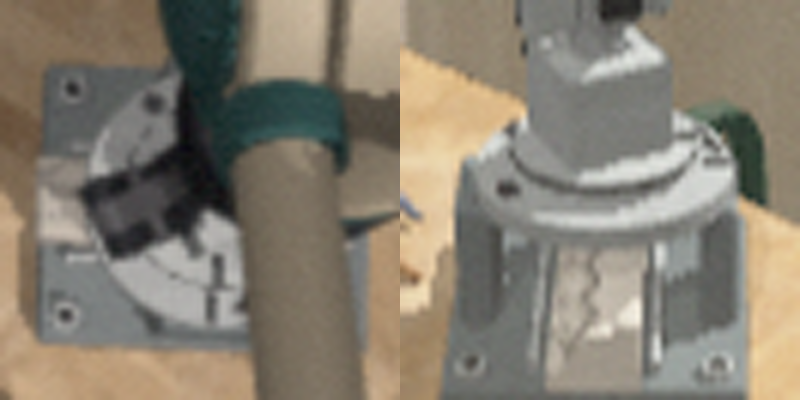

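```bash
python3 th.py "[(218,268),(217,258),(219,285),(211,300)]"; python3 -c "
from h import *
t=get_image('top')
w=at_z(np.array((210,308))/6.06+[289,156],t,.072)[:2]-[.5396,.0613];print((np.pi+1.1-.0688-np.arctan2(w[1],w[0]))%(2*np.pi))"
```

```text
r 0.0273 theta 1.071
r 0.0237 theta 1.086
r 0.0335 theta 1.061
r 0.0392 theta 1.137
1.1121371046010595
```

>>> apply_moves(
  deltas=[8, 0, 0, -0.5, -2, 8, 0, 0, -1, -4.5, 8, 0, 0, -4, -4.5, 8, 0, 0, -8, -4.5, 8, 0, 0, -12, -4.5, 8, 0, 0, -16, -4.5, 8, 0, 0, -20, -4.5, 8, 0, 0, -25, -4.5, 8, 0, 0, -35, -4.5, 8, 0, 0, -48, -4.5, 8, 0, 0, -50, -4.5, 8, 0, 0, -50, -4.5],
)

```text
clock: 11.02
position: [0.5432, 0.0622, 0.1992]
ee_rot: [0.001, 0.971, 0.241, 0.003]
contact_force: [-0.1, 0.1, -2.9]
width: 0.0135
gripper_force: 66.6
```

```bash
python3 go.py .4979 .2921 .2 76.94; python3 - <<'E'
from h import *
t=get_image('top');s=get_image('side')
f=lambda im,x,y,w: cv2.resize(im[y-w:y+w,x-w:x+w],(400,400),interpolation=cv2.INTER_CUBIC)
save('g',np.hstack([f(t['frame'],322,189,33),f(s['frame'],241,160,40)]))
E
```

```text
d [  67.4 -224.4   -1. ] turn -49.07 | pos [0.5432 0.0622 0.1992] phi 27.87 tilt [ 0.005  0.002 -1.   ] q6 1.071 F [-0.1  0.1 -2.9] w 0.0135 gf 66.6 t 11.0167
[-0.036  0.018  0.023]
```

View pics/g.png

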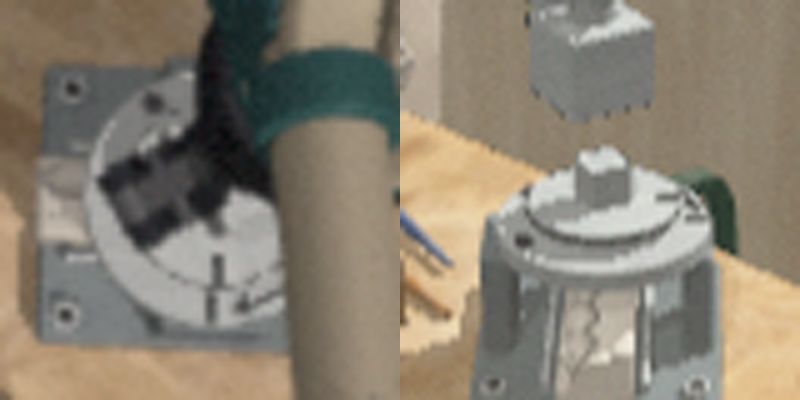

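The collar line (218,268) stays in line with the release line (212,308), and the key is clear. I carry it back to its first, free spot.

>>> apply_moves(
  deltas=[8, 9, -30, 0, -6, 8, 18, -60, 0, -12, 8, 27, -90, 0, -18, 8, 36, -120, 0, -24, 8, 45, -150, 0, -30, 8, 54, -180, 0, -36, 8, 63, -210, 0, -42, 8, 67, -224, 0, -48, 8, 67, -224, 0, -49, 8, 67, -224, 0, -49, 8, 67, -224, 0, -49],
)

```text
clock: 12.03
position: [0.4958, 0.2906, 0.1966]
ee_rot: [0.0, 0.784, 0.621, -0.001]
contact_force: [0.2, -0.7, -3.2]
width: 0.0132
gripper_force: 66.7
```

>>> apply_moves(
  deltas=[8, 0, 0, 30, 0, 8, 0, 0, 60, 0, 8, 0, 0, 90, 0, 8, 0, 0, 110, 0, 8, 0, 0, 121, 0, 8, 0, 0, 127, 0, 8, 0, 0, 127, 0, 8, 0, 0, 127, 0],
)

```text
clock: 12.7
position: [0.4971, 0.2912, 0.0711]
ee_rot: [0.0, 0.784, 0.621, 0.001]
contact_force: [0.7, -0.2, -3.1]
width: 0.0133
gripper_force: 66.5
```

```bash
python3 go.py .4979 .2921 .065 76.94
```

```text
d [1.  0.6 6.1] turn -0.13 | pos [0.4971 0.2912 0.0711] phi 76.81 tilt [ 0.001  0.002 -1.   ] q6 0.64 F [ 0.7 -0.2 -3.1] w 0.0133 gf 66.5 t 12.7
[ 0.061 -0.059  0.032]
```

>>> apply_moves(
  deltas=[8, 0, 0, 2, 0, 8, 0, 0, 4, 0, 8, 0, 0, 6, 0, 8, 0, 0, 7, 0, 8, 0, 0, 7, 0],
)

```text
clock: 13.12
position: [0.4968, 0.2918, 0.0658]
ee_rot: [0.001, 0.783, 0.622, 0.001]
contact_force: [-2.3, -1.1, 8.7]
width: 0.0133
gripper_force: 68.8
```

```bash
python3 go.py .4979 .2921 .065 76.94
```

```text
d [0.6 1.  0.8] turn -0.06 | pos [0.4968 0.2918 0.0658] phi 76.88 tilt [ 0.002  0.003 -1.   ] q6 0.64 F [-2.3 -1.1  8.7] w 0.0133 gf 68.8 t 13.1167
[-0.269  0.461 -0.013]
```

On the board; open, then rise.

>>> apply_moves(
  deltas=[18, 0, 0, -1, 0, 30, 0, 0, -1, 0, 55, 0, 0, -1, 0, 55, 0, 0, -1, 0, 55, 0, 0, -1, 0, 55, 0, 0, -10, 0, 55, 0, 0, -35, 0, 55, 0, 0, -70, 0, 55, 0, 0, -105, 0, 55, 0, 0, -140, 0, 55, 0, 0, -140, 0, 55, 0, 0, -140, 0],
)

```text
clock: 14.12
position: [0.4974, 0.292, 0.2064]
ee_rot: [0.001, 0.783, 0.622, 0.003]
contact_force: [-0.7, 0.1, -0.5]
width: 0.0551
gripper_force: 0.0
```

>>> apply_moves(
  deltas=[55, -30, 0, 0, 0, 55, -60, 0, 0, 0, 55, -90, 0, 0, 0, 55, -120, 0, 0, 0, 55, -150, 0, 0, 0, 55, -180, 0, 0, 0, 55, -200, 0, 0, 0, 55, -200, 0, 0, 0, 55, -200, 0, 0, 0, 55, -200, 0, 0, 0],
)

```text
clock: 14.95
position: [0.4504, 0.0971, 0.2027]
ee_rot: [-0.001, 0.783, 0.621, -0.0]
contact_force: [0.4, -0.2, 0.1]
width: 0.055
gripper_force: 0.0
```

```bash
python3 go.py .5403 .0620 .146 78.7; python3 - <<'E'
from h import *
t=get_image('top');s=get_image('side')
save('h',np.hstack([cv2.resize(t['frame'][140:260,200:360],(400,300)),cv2.resize(s['frame'][120:300,150:390],(400,300))]))
for q in ('box_key','moulding_piece'):
  print(q,[(at_z(x['point'],c,0)[:2].round(3),round(x['score'],2)) for c in(t,s) for x in place_of(q,c)[:1]])
E
```

```text
d [-13.7  95.6  56.5] turn -1.86 | pos [0.4504 0.0971 0.2027] phi 76.84 tilt [ 0.    -0.001 -1.   ] q6 0.29 F [ 0.4 -0.2  0.1] w 0.055 gf 0.0 t 14.95
[-0.003  0.031  0.016]
box_key [(array([0.49 , 0.297]), 0.63), (array([0.5  , 0.283]), 0.55)]
moulding_piece [(array([0.546, 0.044]), 0.8)]
```

View pics/h.png

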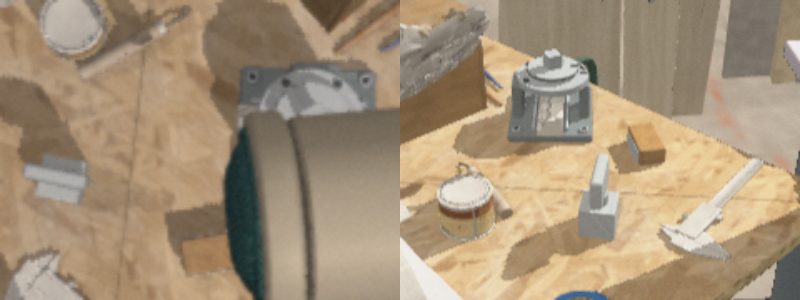

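The key stands upright on the board (side view 598,205), the moulding, cork block and tin are in place, and the arm is clear.

```bash
python3 -c "
from rig import *
print(sign_off())"
```

```text
the job is handed in; nothing more can be done
None
```

The job is handed in: I turned the screw clockwise to about 1.07 rad by the camera (release line at 1.10), and stood the key upright on the board at its original spot, with the moulding, sanding block and tin still in place in the last pictures; `sign_off()` returned no verdict.

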